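Set and lock the dissecting magnifier

ROBOT

A 6-joint arm with a two-finger parallel gripper is mounted at the origin on the work surface. World frame = base frame: x ahead of the robot, y to its left, z up, the work surface at z = 0. Lengths are in m, angles in rad, forces in N, time in s.
With the tool pointing down it reaches from about 0.35 to 0.975 m from the base axis. Payload 4.9 kg.
Tool frame: the origin (TCP) lies on the front face of the gripper's body, between the roots of the fingers; the fingertips stand ctrl.tip_extent ahead of it and the grasp point (between the pads) lies 54 mm ahead of it (ctrl.tip_extent is the distance from the TCP to the fingertips, in m); z points along the fingers, y is the line along which they close (so a half turn about z gives the same grasp; the last joint's range is limited). The gripper opens to 85 mm and grips with 20 to 120 N. Pads are 22 mm wide; open, the fingers measure 114 mm over their backs; the gripper's body (76 mm by 85 mm) begins 54 mm behind the grasp point. The pads swing forward as they close: fully open they stand 13 mm farther back than shut.
Start: joints at [-1.393, 0.053, 1.613, -0, 1.476, -0.119], TCP at [0.183, -0.598, 0.304] pointing down, gripper open.
Joint ranges: [-3.01, 3.01], [-1.01, 2.22], [0.06, 2.58], [-1.02, 4.17], [0.09, 2.62], [-3.14, 3.14]. Speed limits (rad/s): [2.57, 2.57, 3.14, 3.14, 3.14, 3.14].

INTERFACE

Orientations are given as a rotation vector (axis times angle).
In Python, from station import ctrl gives the robot as it stands.
- The arm moves only by the tool apply_moves, never from a script. Its argument "rows" is one flat list of numbers, 6 for each row, row after row: the shift along the tool's x, y, z normalised to -1 to 1, where 1 is 0.6 m, then the turn, a rotation vector about the tool's x, y, z normalised to -1 to 1, where 1 is 90 degrees. A call has 1 to 20 rows; each row is the pose to reach, as a shift and turn from the pose commanded when the call began, along the tool's axes at that moment; what a row does not reach only later rows make up. A row lasts 1/10 s, in which the tool goes at most 50 mm and 8.59 degrees, less where a joint would pass 70% of its speed; a pose out of reach is approached as far as the arm can. A call with a number of a shift or a turn outside -1 to 1 is refused whole. A call with a gripper value outside its range is refused whole. "grip" is the opening, from 0 (shut) to 1 (fully open), set as the call begins (left out, the last holds). The fingers move at their own pace and stop on an object; "grip_force" is the grip in N (left out, the last holds). Time passes only in rows, so rows that repeat a pose let the fingers close. It gives the time, the measured TCP pose, the force, the opening and the grip force at its end, in the units of the state.
- ctrl.get_obs(): the state, without advancing time (a new reading comes with each control period).
- ctrl.get_image(name): name is "scene" or "top" or "wrist"; returns (picture, depth): 384x512x3 uint8, blue, green, red; 384x512 float32, m along the optical axis (not along the pixel's ray), 0 where there is no reading.
- ctrl.camera_model(name): a dict with "mtx" (3x3 intrinsics, pixels), "R" (3x3) and "t" (3): a world point X has camera coordinates R X + t; the wrist camera has in their place "tool_from_camera" (4x4, takes a point from camera to tool coordinates, whose origin is the TCP and whose axes are the flange's). Camera axes: x right, y down, z forward; pixel columns grow to the right and rows downward; lengths in m; the calibration is good to about 2 mm. A picture is of the moment at which its call begins: read the wrist's pose just before it. camera_model takes no time and is no camera call.
- ctrl.finish_job(): hands the job in; it is judged then, once.
The state is a dict: "t": time; "q": joint angles; "dq": joint speeds; "effort": joint torques, N m; "tool_pos": TCP position; "tool_rot": TCP orientation; "contact_force": force on the tool from outside, world axes, zero at the start; "wrist_torque": the same for the moment, N m; "opening": finger opening in m; "grip_force": force on a finger pad.
Only numpy, scipy, OpenCV 4.12 (cv2) and the standard library are available. Lean on these libraries where they do the work, as an engineer would, in place of code of your own. Each camera call takes 0.05 s, during which the arm holds its last target. There are 200 camera calls.

TASK

First swing the magnifier arm so that its lens is centred over the petri dish, while the nut is still loose. Then lock it: turn the castle nut on top of the pillar clockwise by its lever until the lever has passed the washer's tongue (that is tight), and a little further until the next pair of slots lines up with the cotter hole across the spindle end, and leave it there with the lens still over the dish. Do not shift the dish, the beaker or the foil stacks.

Things in the scene. Friction and masses are not known exactly. Their poses are not given: they have to be found in the camera images.
- stand: Fixed grey magnifier stand: round base 140 mm across, 22 mm high, upright pillar 32 mm across. Origin on the table under the pillar axis; z up. On the pillar, from below: the swing arm (hub 52 mm across, 114 to 148 mm up), a steel washer with a tongue, the castle nut with its lever, the spindle end.
- tongue (a point): End of the steel tongue of the washer (washer 68 mm across, 150 to 154 mm up), fixed to the stand: 14 mm wide, ends 64 mm from the pillar axis and points at -1.92 rad in the stand's frame (clockwise from its x axis, seen from above).
- swing (a joint): Magnifier arm's angle, rad, grows anticlockwise seen from above, 0 to 1.9. The arm points along 0.35 + this value, measured anticlockwise from the stand's x axis. Friction-held (about 0.25 N m), stays where released.
- lens (a point): Centre of the round lens in its black rim (rim 104 mm across, 12 mm thick, solid), on the end of the arm, 175 mm from the pillar axis and 140 mm above the table.
- bar_push (a point): On the arm's free bar, 105 mm from the pillar axis and 140 mm above the table; the bar is 14 mm wide, 14 mm high, and free from 26 to 123 mm from the axis. x axis along the arm, outwards. A finger can push it sideways here. With a gripper pointing down, stay out here: the nut and lever stand above the arm nearer the axis.
- foot: Fixed round lamp foot, 110 mm across, 30 mm high, that carries the dish. This body's origin is on the table at the pillar axis; its x axis points from there to the middle of the foot, 175 mm away, which is where the lens must come.
- dish: Loose closed petri dish, 90 mm across, 15 mm high, standing in the middle of the foot, its underside 30 mm above the table, so its top is 88 mm below the lens rim. Origin at the centre of its underside.
- nut (a joint): Turn of the castle nut, rad, grows clockwise seen from above (tightening), 0 to 3.05. The lever points at minus this value in the stand's frame (anticlockwise positive). Its centreline passes the tongue's at 1.92: beyond that the nut is tight. 3.05 is the end of the thread. Friction about 0.25 N m all the way, stays where released.
- nut_top (a point): Steel castle nut, 72 mm across, 158 to 198 mm above the table, with six teeth up to 214 mm and between them six slots, 9 mm wide inside and 21 outside, 60 degrees apart. Point on the axis at the teeth's top. x axis along the lever, which is also the direction of one pair of facing slots: the pair that meets the hole first after tight.
- lever_push (a point): On the nut's lever, 82 mm from the axis, 180 mm above the table: a round steel bar 12 mm thick from the nut to a black ball (22 mm across) centred 100 mm from the axis. x axis outwards. A finger can push it sideways here: below are only the arm's hub (148 mm), its bar and lens (147 mm) and the tongue, which ends at 64 mm from the axis.
- spindle: Fixed dark spindle end, 30 mm across, standing out of the nut to 228 mm above the table. A 6 mm cotter hole crosses it along this body's x axis, 208 mm above the table, level with the slots; a pale line on its end face shows the same direction. Origin on the axis, 198 mm above the table.
- beaker: Loose glass beaker, 80 mm across, 95 mm high, with two scalpels standing in it up to 165 mm, to the right of the stand. Origin at the centre of its underside.
- foil_a: Loose stack of three foil-wrapped dishes, 94 mm across, 51 mm high, left. Origin at the centre of its underside.
- foil_b: Loose stack of two foil-wrapped dishes, 94 mm across, 34 mm high, left, farther off. Origin at the centre of its underside.
Mind the look-alikes: they are no part of the job. What is shaped like the dish but green or red is not meant.

How it is judged:
By the outcome, as a careful person would: the job done as asked, in the order asked, and still so for the second after the job is handed in, with the robot touching nothing.
It also fails if it takes over 54 s, if anything falls off the work surface, if the arm or the gripper's body presses on something with over 40 N, if the wrist force passes 120 N, or if a joint passes its speed limit or range.

## Working session

There is one attempt and no reset: what is moved stays moved. The work goes in short steps, Python scripts to look and compute and a tool call to move; the robot and the scene stay as the last step left them, time stands still between calls to the robot, and variables do not carry over. Pictures are saved under pics/ and viewed, at most 10 in all, crops included, and the job is handed in when it is done.

Besides the shell and the picture viewer there is one more tool, called after ">>>" as name(argument=value, ...) on one line, values as JSON. apply_moves: Moves the arm, as the interface text tells. Its arguments: {"type":"object","properties":{"rows":{"type":"array","items":{"type":"number"}},"grip":{"type":"number"},"grip_force":{"type":"number"}},"required":["rows"]}

```bash
mkdir -p pics; ls
python3 - <<'E'
from station import ctrl
import cv2,numpy as np
print(ctrl.get_obs(),ctrl.tip_extent)
for n in("top","scene"):
    p,d=ctrl.get_image(n); cv2.imwrite(f"pics/{n}0.png",p); np.save(f"pics/{n}0.npy",d)
    m=ctrl.camera_model(n); print(n,m)
E
```

```text
pics
{'t': 0.0, 'q': array([-1.39296984e+00,  5.33841341e-02,  1.61431341e+00, -1.76789509e-05,
        1.47600115e+00, -1.18965504e-01]), 'dq': array([ 0.00047656, -0.000126  ,  0.00070835,  0.00158338, -0.00093238,
       -0.00131723]), 'effort': array([ 1.92758698e-04, -3.93679798e+01, -3.70175385e+01, -8.03267562e-05,
        7.18904877e-03, -8.87378320e-06]), 'tool_pos': array([ 0.18271562, -0.59719305,  0.30263436]), 'tool_rot': array([-3.10498312e+00, -4.64182046e-01,  1.24893866e-04]), 'contact_force': array([0.28316838, 0.39276187, 0.16170861]), 'wrist_torque': array([-0.02403115,  0.03686873, -0.00577363]), 'grip_force': 0.0, 'opening': 0.08559965370915887} 0.0726
top {'mtx': array([[480.83001242,   0.        , 259.19945659],
       [  0.        , 480.83001242, 186.70272231],
       [  0.        ,   0.        ,   1.        ]]), 'R': array([[ 0.00923271, -0.99987323,  0.0129727 ],
       [-0.99062665, -0.01091392, -0.13616069],
       [ 0.13628502, -0.01159397, -0.99060182]]), 't': array([-0.04007983,  0.57317793,  1.37743271])}
scene {'mtx': array([[352.0191166 ,   0.        , 252.91110802],
       [  0.        , 352.0191166 , 193.97675879],
       [  0.        ,   0.        ,   1.        ]]), 'R': array([[ 0.86073657,  0.50903892, -0.00345367],
       [ 0.42425036, -0.72108358, -0.5477683 ],
       [-0.28132577,  0.47001899, -0.83662295]]), 't': array([-0.47139813, -0.19080667,  1.21641814])}
```

View pics/top0.png

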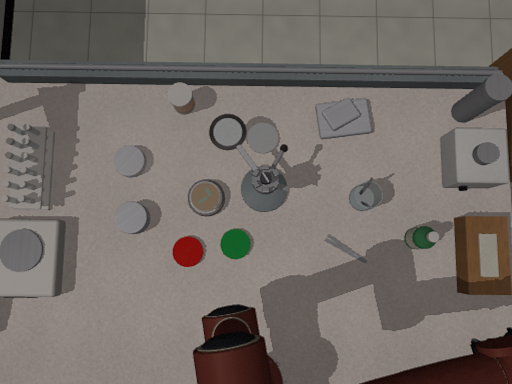

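View pics/scene0.png

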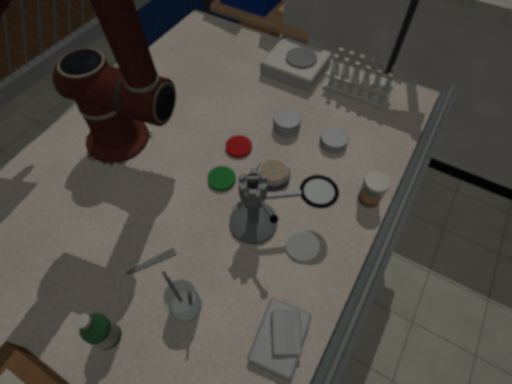

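The top view shows the base at (264,190), nut at (265,178), ball at (284,148), lens rim at (228,131) and dish on its foot at (206,197). The green and red discs are decoys. Next I'll measure from this view and crop it.

```bash
cat > h.py <<'E'
import numpy as np,cv2
from scipy.spatial.transform import Rotation as Ro
from station import ctrl
def cam(n,o=None):
    m=ctrl.camera_model(n)
    if "R" in m: return m["mtx"],m["R"].T,-m["R"].T@m["t"]
    T=m["tool_from_camera"]; Rt=Ro.from_rotvec(o["tool_rot"]).as_matrix()
    return m["mtx"],Rt@T[:3,:3],Rt@T[:3,3]+o["tool_pos"]
def ray(c,u,v,z):
    K,R,C=c; d=R@np.linalg.solve(K,[u,v,1.]); return C+d*(z-C[2])/d[2]
def proj(c,X):
    K,R,C=c; p=K@(R.T@(np.asarray(X)-C)); return p[:2]/p[2]
E
python3 - <<'E'
from h import *
c=cam("top"); p=cv2.imread("pics/top0.png"); d=np.load("pics/top0.npy")
for n,u,v,z in(("base",264,190,.022),("spin",265,177,.228),("ball",284,148,.18),("lens",228,132,.14),("dish",206,197,.045),("beaker",365,197,.095),("foilA",132,217,.051),("foilB",129,161,.034)):
    print(n,ray(c,u,v,z).round(4), "depth pt z",round(float((c[2]+c[1]@np.linalg.solve(c[0],[u,v,1])*d[v,u])[2]),3))
cv2.imwrite("pics/crop0.png",cv2.resize(p[100:240,170:320],None,fx=4,fy=4,interpolation=cv2.INTER_CUBIC))
# base circle
o=ctrl.get_obs(); print(c[2]); m=ctrl.camera_model("wrist"); print(m)
E
```

```text
base [ 0.5662 -0.0489  0.022 ] depth pt z 0.215
spin [ 0.5728 -0.0467  0.228 ] depth pt z 0.229
ball [ 0.6598 -0.0982  0.18  ] depth pt z 0.19
lens [0.7121 0.055  0.14  ] depth pt z 0.141
dish [0.5407 0.121  0.045 ] depth pt z 0.046
beaker [ 0.5398 -0.3333  0.095 ] depth pt z 0.001
foilA [0.4796 0.3323 0.051 ] depth pt z 0.054
foilB [0.6471 0.353  0.034 ] depth pt z 0.033
[ 0.38045194 -0.01784922  1.44305161]
{'mtx': array([[299.79796147,   0.        , 255.31540272],
       [  0.        , 299.79796147, 191.68162017],
       [  0.        ,   0.        ,   1.        ]]), 'tool_from_camera': array([[ 1.32655387e-04, -9.49318635e-01, -3.14315305e-01,
         8.06952521e-02],
       [ 9.99999916e-01,  2.47814344e-04, -3.26421899e-04,
         1.33840547e-03],
       [ 3.87770233e-04, -3.14315236e-01,  9.49318588e-01,
        -6.99381304e-02],
       [ 0.00000000e+00,  0.00000000e+00,  0.00000000e+00,
         1.00000000e+00]])}
```

View pics/crop0.png

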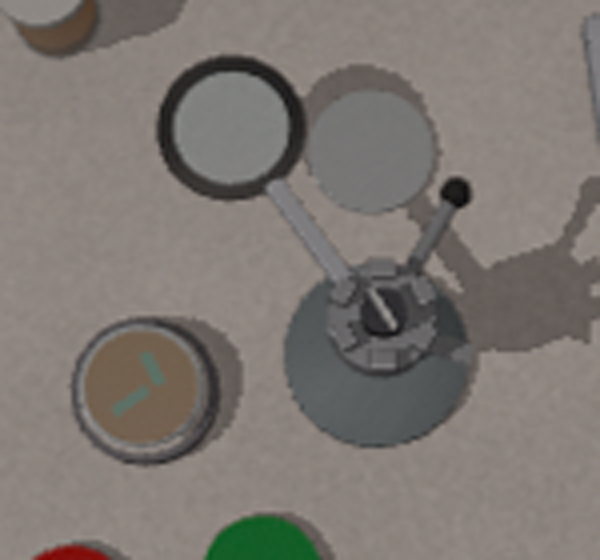

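The crop confirms it. The pale line on the spindle runs from (372,290) to (395,328), the tongue is at about (460,352), and the ball is at (456,192). The arm radius (174 mm) and lever radius (103 mm) match the given sizes. I'll go above the stand for a close look.

>>> apply_moves(rows=[0,0,-0.16,0,0,0,0.2,-0.16,-0.245,0,0,-0.05,0.995,-0.788,-0.245,0,0,-0.21,0.995,-0.788,-0.245,0,0,-0.21,0.995,-0.788,-0.245,0,0,-0.21,0.995,-0.788,-0.245,0,0,-0.21,0.995,-0.788,-0.245,0,0,-0.21,0.995,-0.788,-0.245,0,0,-0.21,0.995,-0.788,-0.245,0,0,-0.21,0.995,-0.788,-0.245,0,0,-0.21,0.995,-0.788,-0.245,0,0,-0.21,0.995,-0.788,-0.245,0,0,-0.21,0.995,-0.788,-0.245,0,0,-0.21,0.995,-0.788,-0.245,0,0,-0.21,0.995,-0.788,-0.245,0,0,-0.21,0.995,-0.788,-0.245,0,0,-0.21,0.995,-0.788,-0.245,0,0,-0.21,0.995,-0.788,-0.245,0,0,-0.21,0.995,-0.788,-0.245,0,0,-0.21,0.995,-0.788,-0.245,0,0,-0.21], grip=0.3)

```text
t: 2.1
tool_pos: [0.6149, 0.0281, 0.4505]
tool_rot: [2.989, 0.967, -0.001]
contact_force: [-0.3, 0.7, 1.5]
opening: 0.0259
grip_force: 0.0
```

Run:
```python
from h import *
o=ctrl.get_obs(); p,d=ctrl.get_image("wrist"); cv2.imwrite("pics/w1.png",p); np.savez("pics/w1.npz",d=d,pos=o["tool_pos"],rot=o["tool_rot"])
print(o["t"],o["tool_pos"],o["tool_rot"],o["opening"],o["q"])
```

```text
2.1 [0.61493971 0.02812249 0.45053502] [ 2.98914205e+00  9.66580212e-01 -1.34754689e-03] 0.02587938740658079 [-7.50022599e-02 -1.42129619e-02  1.44057983e+00 -3.80701618e-04
  1.71599861e+00  8.70236598e-01]
```

View pics/w1.png

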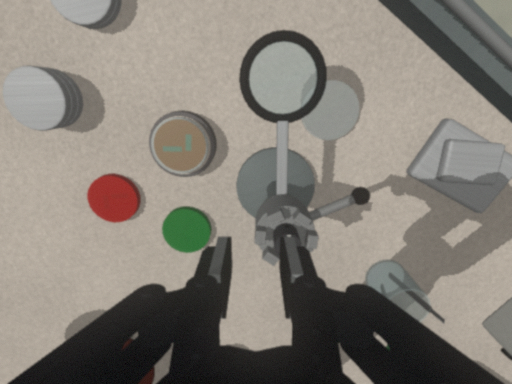

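Wrist view: lens at (283,76), dish at (182,142), base at (276,184), ball at (361,196). The fingers hide the spindle, so I'll back off 70 mm along tool −x to see it and the tongue.

>>> apply_moves(rows=[-0.12,0.05,0,0,0,0,-0.12,0.05,0,0,0,0,-0.12,0.05,0,0,0,0])

```text
t: 2.45
tool_pos: [0.573, -0.0406, 0.4515]
tool_rot: [2.99, 0.96, 0.001]
contact_force: [1.7, -0.1, -0.6]
opening: 0.0259
grip_force: 0.0
```

Run:
```python
from h import *
o=ctrl.get_obs(); p,d=ctrl.get_image("wrist"); cv2.imwrite("pics/w2.png",p); np.savez("pics/w2.npz",d=d,pos=o["tool_pos"],rot=o["tool_rot"])
c=cam("wrist",o); u,v=proj(c,[.571,-.047,.2]); u,v=int(u),int(v); print(u,v)
a,b=max(0,u-100),max(0,v-75); print(a,b)
cv2.imwrite("pics/w2c.png",cv2.resize(p[b:b+150,a:a+200],None,fx=4,fy=4,interpolation=cv2.INTER_CUBIC))
z=np.load("pics/w1.npz"); o1=dict(tool_pos=z["pos"],tool_rot=z["rot"]); c1=cam("wrist",o1); q=cv2.imread("pics/w1.png")
def blob(m,near):
    cs,_=cv2.findContours(m.astype(np.uint8),cv2.RETR_EXTERNAL,cv2.CHAIN_APPROX_NONE)
    k=[x for x in cs if len(x)>20 and cv2.pointPolygonTest(cv2.convexHull(x),near,False)>=0]
    x=max(k,key=len); return cv2.fitEllipse(cv2.convexHull(x)),cv2.contourArea(x)
g=q.max(2)
e,_=blob(g<50,(283,76)); print("rim",e,ray(c1,*e[0],.14))
sub=np.zeros_like(g,bool); sub[183:209,349:375]=1
e,_=blob((g<50)&sub,(361,196)); print("ball",e,ray(c1,*e[0],.18))
h=cv2.cvtColor(q,cv2.COLOR_BGR2HSV)
sub[:]=0; sub[105:180,145:220]=1
e,_=blob((h[...,1]>75)&sub,(182,142)); print("dish",e,ray(c1,*e[0],.043))
print("base",ray(c1,276,184,.022))
```

```text
257 173
157 98Traceback (most recent call last):
  File "<stdin>", line 12, in <module>
  File "<stdin>", line 10, in blob
ValueError: max() iterable argument is empty
```

View pics/w2c.png

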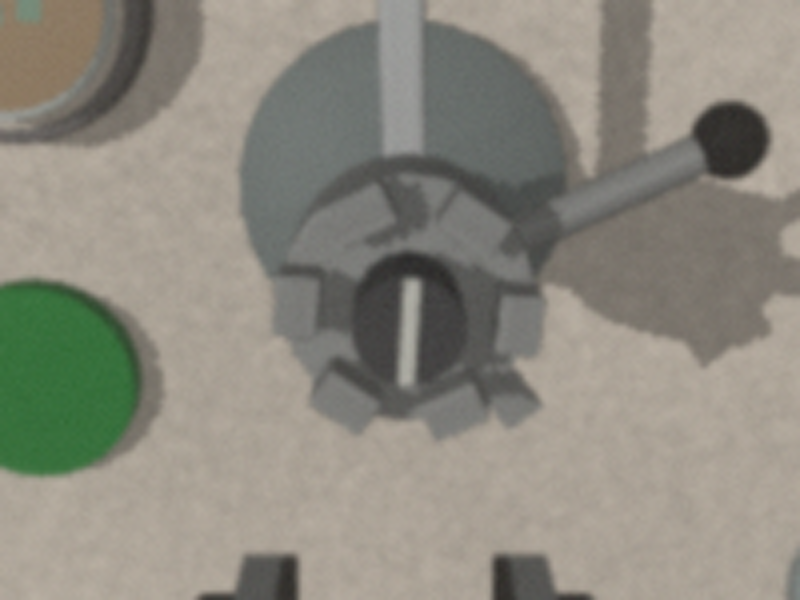

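The crop shows the spindle face centred at (409,318), with the line running from (413,279) to (406,385). The ball is at (731,140), the bar axis at x≈402, and what looks like the tongue end near (518,395).

Run:
```python
from h import *
z=np.load("pics/w2.npz"); c=cam("wrist",dict(tool_pos=z["pos"],tool_rot=z["rot"])); p=cv2.imread("pics/w2.png")
z1=np.load("pics/w1.npz"); c1=cam("wrist",dict(tool_pos=z1["pos"],tool_rot=z1["rot"])); q=cv2.imread("pics/w1.png")
f=lambda x,y,h: ray(c,157+x/4,98+y/4,h)[:2]
an=lambda v: np.arctan2(v[1],v[0])
A=f(409,318,.228); print("axis",A,ray(c1,276,184,.022)[:2], f(403,180,.022))
print("line",an(f(413,279,.228)-f(406,385,.228)))
b=f(731,140,.18)-A; print("lever",an(b),np.hypot(*b))
t=f(520,398,.154)-A; print("tongue",an(t),np.hypot(*t)); 
t=f(402,60,.147)-A; print("bar",an(t))
g=q.max(2)
def fit(m,box,img=None):
    x0,y0,x1,y1=box; ys,xs=np.nonzero(m[y0:y1,x0:x1]); P=np.stack([xs+x0,ys+y0],1).astype(np.int32)
    return cv2.minEnclosingCircle(P), len(P)
print(g[76,245],g[196,361],g[142,182])
(m,r),n=fit(g<60,(232,22,332,125)); print("rim",m,r,n); L=ray(c1,*m,.141)[:2]-A; print(L,an(L),np.hypot(*L), r/300*.38)
h=cv2.cvtColor(q,cv2.COLOR_BGR2HSV); print(h[150,170],h[184,276],h[160,230])
(m,r),n=fit(h[...,1]>90,(150,110,215,175)); print("agar",m,r,n); D=ray(c1,*m,.045)[:2]-A; print(D,an(D),np.hypot(*D))
```

```text
axis [ 0.57476943 -0.04604864] [ 0.5790397  -0.04351601] [ 0.57662774 -0.04516856]
line 0.5623849088187072
lever -0.5493824167295729 0.09906705303944731
tongue -1.8560453665718464 0.0605127172908465
bar 0.6425620300961464
56 50 137
rim (283.1745300292969, 76.68370056152344) 45.256107330322266 1821
[0.13933208 0.10377825] 0.6401819356379904 0.173733572802395 0.0573244026184082
[ 57  34 135] [ 75   4 115] [ 16  31 174]
agar (0.0, 0.0) 0.0 0
[-0.00240301  0.47615585] 1.575842982085213 0.4761619158780519
```

Run:
```python
from h import *
z1=np.load("pics/w1.npz"); c1=cam("wrist",dict(tool_pos=z1["pos"],tool_rot=z1["rot"])); q=cv2.imread("pics/w1.png")
A=np.array([.575,-.046])
h=cv2.cvtColor(q,cv2.COLOR_BGR2HSV)
def agar(im,c,u,v,R):
    h=cv2.cvtColor(im,cv2.COLOR_BGR2HSV); m=((h[...,1]>h[v+R,u+R//1,1]*0)&(np.abs(h[...,0].astype(int)-15)<8)&(h[...,1]>60)).astype(np.uint8)
    k=np.zeros_like(m); cv2.circle(k,(u,v),R,1,-1); m&=k
    (e,r)=cv2.minEnclosingCircle(cv2.findNonZero(cv2.morphologyEx(m,cv2.MORPH_OPEN,np.ones((3,3))))); D=ray(c,*e,.043)[:2]-A
    print(e,r,m.sum(),D+A,np.arctan2(D[1],D[0]),np.hypot(*D))
agar(q,c1,182,142,36); agar(cv2.imread("pics/top0.png"),cam("top"),206,197,20)
print(ray(c1,182,144,.0)[:2], ray(c1,182,142,.045)[:2])
```

```text
(180.0, 144.0) 26.076908111572266 1744 [0.54686852 0.12564366] 1.7332467351534815 0.1739336814004552
(204.63101196289062, 196.2772979736328) 13.764935493469238 522 [0.5430214 0.1252294] 1.7554281620288106 0.17418995108672222
[0.53684648 0.12745409] [0.55200073 0.12451396]
```

Estimates (world):

| Item | Value |
|---|---|
| Axis | (0.575, −0.046) |
| Arm | 0.64 |
| Dish | 1.74 |
| Lever | −0.55 |
| Tongue | −1.86 |
| Hole | 0.562, so the lever target is −2.58 |

Next I'll straddle the bar with the partly open fingers.

>>> apply_moves(rows=[0.172,0.006,0,0,0,-0.012,0.172,0.006,0,0,0,-0.012,0.172,0.006,0,0,0,-0.012,0.172,0.006,0.15,0,0,-0.012,0.172,0.006,0.3,0,0,-0.012,0.172,0.006,0.3,0,0,-0.012,0.172,0.006,0.36,0,0,-0.012,0.172,0.006,0.39,0,0,-0.012,0.172,0.006,0.41,0,0,-0.012,0.172,0.006,0.41,0,0,-0.012])

```text
t: 3.5
tool_pos: [0.6594, 0.0203, 0.2029]
tool_rot: [-2.978, -0.996, 0.006]
contact_force: [0.0, 0.7, -0.9]
opening: 0.0256
grip_force: 0.0
```

Run:
```python
from h import *
o=ctrl.get_obs(); p,d=ctrl.get_image("wrist"); cv2.imwrite("pics/w3.png",p)
print(o["t"],o["tool_pos"],o["tool_rot"],o["contact_force"],o["opening"])
r=o["tool_rot"]; th=2*np.arctan2(r[1],r[0]); print("x ang",th)
# arc moves about the axis from commanded pose
A=np.array([.575,-.046]); P=o["tool_pos"][:2]-A; print(np.hypot(*P),np.arctan2(P[1],P[0]))
R=np.array([[np.cos(th),np.sin(th)],[np.sin(th),-np.cos(th)]]) # columns tool x,y
for a in np.arange(.1,1.21,.1):
    ph=.641+a; D=.105*np.array([np.cos(ph)-np.cos(.641),np.sin(ph)-np.sin(.641)]); s=R.T@D/.6
    print(round(a,2),s.round(4),round(-a/1.5708,4))
```

```text
3.5 [0.65940521 0.02029188 0.20294109] [-2.97791135 -0.99584908  0.00553073] [ 0.0380963   0.6993897  -0.88013043] 0.025623351502948925
x ang -5.63774335403132
0.1073259162351428 0.6657750557924504
0.1 [-0.0008 -0.0175] -0.0637
0.2 [-0.0033 -0.0348] -0.1273
0.3 [-0.0076 -0.0518] -0.191
0.4 [-0.0135 -0.0682] -0.2546
0.5 [-0.0211 -0.084 ] -0.3183
0.6 [-0.0301 -0.0989] -0.382
0.7 [-0.0407 -0.1129] -0.4456
0.8 [-0.0525 -0.1258] -0.5093
0.9 [-0.0656 -0.1374] -0.573
1.0 [-0.0798 -0.1476] -0.6366
1.1 [-0.0949 -0.1564] -0.7003
1.2 [-0.1109 -0.1636] -0.7639
```

View pics/w3.png

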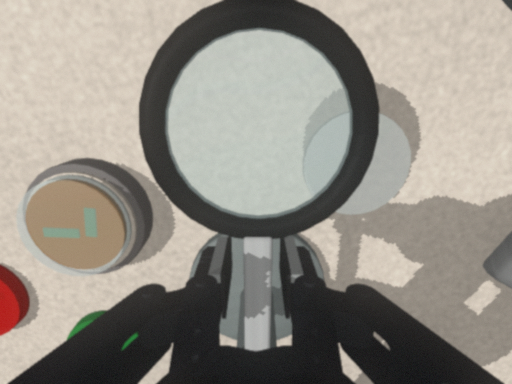

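The fingers straddle the bar, which is nearly centred between them at (257,290). Now I'll swing the arm along the arc.

>>> apply_moves(rows=[-0.001,-0.0175,0,0,0,-0.064,-0.0033,-0.035,0,0,0,-0.127,-0.0076,-0.052,0,0,0,-0.191,-0.0135,-0.068,0,0,0,-0.255,-0.021,-0.084,0,0,0,-0.318,-0.03,-0.099,0,0,0,-0.382,-0.041,-0.113,0,0,0,-0.446,-0.0525,-0.126,0,0,0,-0.509,-0.0656,-0.137,0,0,0,-0.573,-0.08,-0.148,0,0,0,-0.637,-0.095,-0.156,0,0,0,-0.7,-0.095,-0.156,0,0,0,-0.7,-0.095,-0.156,0,0,0,-0.7])

```text
t: 4.85
tool_pos: [0.5599, 0.0606, 0.2078]
tool_rot: [2.02, 2.401, 0.005]
contact_force: [-0.2, 1.3, 0.6]
opening: 0.0256
grip_force: 0.0
```

```bash
cat > lens.py <<'E'
from h import *
A=np.array([.575,-.046])
o=ctrl.get_obs(); p,d=ctrl.get_image("top"); w,_=ctrl.get_image("wrist"); cv2.imwrite("pics/lt%.2f.png"%o["t"],p); cv2.imwrite("pics/lw%.2f.png"%o["t"],w)
r=o["tool_rot"]; th=2*np.arctan2(r[1],r[0]); P=o["tool_pos"][:2]-A
print(o["t"],o["tool_pos"],o["contact_force"],"xang",th%(2*np.pi),"tcp r,ang",np.hypot(*P),np.arctan2(P[1],P[0]))
c=cam("wrist",o)
g=w.max(2); L=A+.175*np.array([np.cos(1.7),np.sin(1.7)]); print("expect rim in wrist",proj(c,[*L,.141]),"dish",proj(c,[.545,.1255,.043]))
E
python3 lens.py; ls pics
```

```text
4.85 [0.55990826 0.06058562 0.20782392] [-0.2167868   1.28338331  0.61199252] xang 1.7430188258810728 tcp r,ang 0.1076487537085607 1.7114539928813246
expect rim in wrist [264.19435059 121.64724987] dish [249.55204769 110.35517064]
crop0.png
lt4.85.png
lw4.85.png
scene0.npy
scene0.png
top0.npy
top0.png
w1.npz
w1.png
w2.npz
w2.png
w2c.png
w3.png
```

View pics/lw4.85.png

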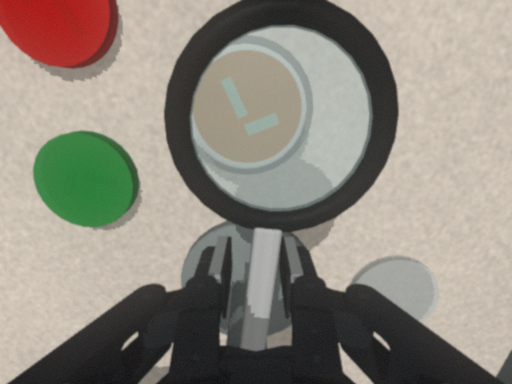

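The rim centre is at (281,114) and the dish, seen through the lens, is at about (249,106). The arm still needs to go further anticlockwise. I'll compute how far.

```bash
cat > m.py <<'E'
from h import *
A=np.array([.575,-.046])
def meas(w,c,box_pad=20):
    g=w.max(2); k=np.zeros_like(g); k[:235,140:420]=1
    m=((g<60)&(k>0)).astype(np.uint8)
    cs,_=cv2.findContours(m,cv2.RETR_EXTERNAL,cv2.CHAIN_APPROX_NONE); x=max(cs,key=cv2.contourArea)
    cs2,h=cv2.findContours(m,cv2.RETR_CCOMP,cv2.CHAIN_APPROX_NONE)
    inn=[y for y,hh in zip(cs2,h[0]) if hh[3]>=0]; y=max(inn,key=cv2.contourArea)
    e=cv2.fitEllipse(y); eo=cv2.minEnclosingCircle(x)
    hs=cv2.cvtColor(w,cv2.COLOR_BGR2HSV); mm=np.zeros_like(g); cv2.drawContours(mm,[y],-1,1,-1)
    return e,eo,hs,mm
E
python3 - <<'E'
from m import *
o=ctrl.get_obs(); c=cam("wrist",o); w=cv2.imread("pics/lw4.85.png")
e,eo,hs,mm=meas(w,c); print(e,eo)
for nm,u,v in (("in",*e[0]),("out",*eo[0])):
    for z in(.146,.134): L=ray(c,u,v,z)[:2]-A; print(nm,z,L,np.arctan2(L[1],L[0]),np.hypot(*L))
print(hs[107,215],hs[107,340],hs[190,280],hs[60,280])
m=((hs[...,1]>hs[107,340,1]+12)&(mm>0)&(hs[...,0]<30)).astype(np.uint8); m=cv2.morphologyEx(m,cv2.MORPH_OPEN,np.ones((5,5)))
q=cv2.minEnclosingCircle(cv2.findNonZero(m)); print(q,m.sum()); 
for u,v in(q[0],(249,106)):
    D=ray(c,u,v,.043)[:2]-A; print(D+A,np.arctan2(D[1],D[0]),np.hypot(*D))
E
```

```text
((280.7560119628906, 117.84211730957031), (183.85641479492188, 190.0200653076172), 25.93378257751465) ((282.0, 112.5), 120.08444213867188)
in 0.146 [-0.01675504  0.17676616] 1.6653004536396336 0.1775584557119712
in 0.134 [-0.01556073  0.17599625] 1.6589821399183173 0.17668281543797837
out 0.146 [-0.01667363  0.17900724] 1.663673336270619 0.17978209441946577
out 0.134 [-0.01547183  0.17844355] 1.6572843467618699 0.17911303467089362
[ 23  45 158] [ 49  11 188] [ 70  14 164] [ 68  11 187]
((246.58984375, 105.85546875), 56.02940368652344) 8507
[0.54153727 0.12833761] 1.7604320589238072 0.17752002048297752
[0.54333295 0.12854511] 1.750270353934939 0.17739446886197233
```

>>> apply_moves(rows=[-0.0002,-0.008,0,0,0,-0.028,-0.0007,-0.0157,0,0,0,-0.056,-0.0007,-0.0157,0,0,0,-0.056,-0.0007,-0.0157,0,0,0,-0.056])

```text
t: 5.35
tool_pos: [0.5501, 0.0585, 0.2055]
tool_rot: [1.913, 2.49, 0.001]
contact_force: [0.9, -0.4, 1.1]
opening: 0.0255
grip_force: 0.8
```

```bash
cat > chk.py <<'E'
from m import *
o=ctrl.get_obs(); w,_=ctrl.get_image("wrist"); c=cam("wrist",o); cv2.imwrite("pics/lw%.2f.png"%o["t"],w)
e,eo,hs,mm=meas(w,c); print(o["t"],o["tool_pos"],e[0],eo)
L=ray(c,*e[0],.14)[:2]-A; print("lens",L+A,np.arctan2(L[1],L[0]),np.hypot(*L))
m=((hs[...,1]>25)&(mm>0)&(hs[...,0]<30)).astype(np.uint8); m=cv2.morphologyEx(m,cv2.MORPH_OPEN,np.ones((5,5)))
q=cv2.minEnclosingCircle(cv2.findNonZero(m)); print(q,m.sum()); D=ray(c,*q[0],.043)[:2]-A; print("dish",D+A,np.arctan2(D[1],D[0]),np.hypot(*D))
E
python3 chk.py
```

```text
5.35 [0.55006327 0.05853844 0.20550741] (282.6701965332031, 116.95880889892578) ((282.5, 111.0), 121.94783020019531)
lens [0.54362585 0.12868534] 1.748505468853761 0.17748043666656083
((267.77911376953125, 106.47654724121094), 56.237728118896484) 8643
dish [0.54126781 0.12816549] 1.762106635607195 0.1774020244648345
```

Lens 1.7485 against dish 1.762 in this view. I'll release upwards and check from above.

>>> apply_moves(rows=[0,0.007,0,0,0,0,0,0.007,-0.04,0,0,0,0,0.007,-0.12,0,0,0,-0.03,0.007,-0.2,0,0,0,-0.03,0.007,-0.28,0,0,0,-0.03,0.007,-0.36,0,0,0,-0.03,0.007,-0.4,0,0,0,-0.03,0.007,-0.4,0,0,0,-0.03,0.007,-0.4,0,0,0])

```text
t: 6.3
tool_pos: [0.5582, 0.0423, 0.4445]
tool_rot: [-1.912, -2.492, 0.001]
contact_force: [-0.2, -0.0, -1.3]
opening: 0.0256
grip_force: 0.0
```

```bash
python3 chk.py
python3 - <<'E'
from m import *
p,_=ctrl.get_image("top"); c=cam("top"); cv2.imwrite("pics/t6.png",p); print(proj(c,[.5436,.1287,.14]),proj(c,[.543,.127,.043]))
E
```

```text
6.3 [0.55818332 0.04227604 0.44448663] (262.5591735839844, 87.28331756591797) ((263.40069580078125, 86.79558563232422), 45.27918243408203)
lens [0.54436116 0.12672368] 1.7463565981392084 0.1754200877674096
((259.5, 87.625), 28.976652145385742) 2221
dish [0.54199216 0.12700189] 1.7593251360421591 0.17612260515882344
[199.82507595 191.91170407] [204.02518364 196.27809842]
```

Run:
```python
import cv2,numpy as np
w=cv2.imread("pics/lw6.30.png")[35:140,205:320]; t=cv2.imread("pics/t6.png")[140:245,160:275]
cv2.imwrite("pics/v6.png",cv2.resize(np.hstack([w,t]),None,fx=3.4,fy=3.4,interpolation=cv2.INTER_CUBIC))
```

```text
(no output)
```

View pics/v6.png

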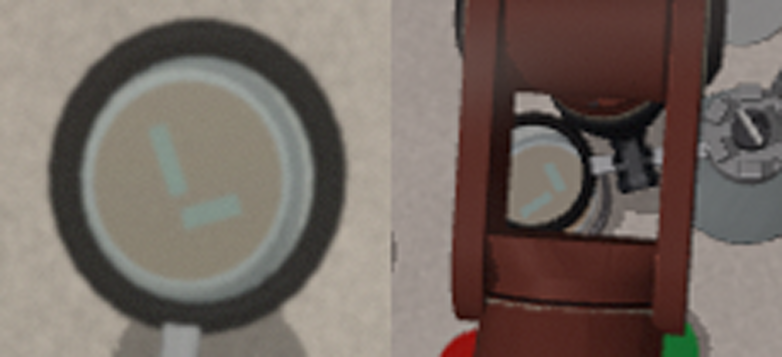

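The dish sits about 3 px left of the lens centre, roughly 2.4 mm, so I'll give a small extra nudge of 1.3 mm at the finger.

>>> apply_moves(rows=[0.03,0,0.08,0,0,0,0.03,0,0.16,0,0,0,0.03,0,0.24,0,0,0,0.03,0,0.32,0,0,0,0.03,0,0.38,0,0,0,0.03,0,0.4,0,0,0,0.03,0,0.4,0,0,0,0.03,-0.006,0.4,0,0,-0.003,0.03,-0.0093,0.4,0,0,-0.008,0.03,-0.0093,0.4,0,0,-0.008,0.03,-0.0093,0.4,0,0,-0.008,0.03,0,0.4,0,0,0,0.03,0,0.36,0,0,0,0.03,0,0.28,0,0,0,0,0,0.2,0,0,0,0,0,0.12,0,0,0,0,0,0.04,0,0,0,0,0,0,0,0,0,0,0,0,0,0,0,0,0,0,0,0,0])

```text
t: 8.4
tool_pos: [0.5583, 0.0424, 0.4452]
tool_rot: [1.912, 2.492, 0.001]
contact_force: [0.4, 0.1, -0.1]
opening: 0.0254
grip_force: 0.0
```

```bash
python3 chk.py
python3 - <<'E'
from h import *
o=ctrl.get_obs(); r=o["tool_rot"]; th=2*np.arctan2(r[1],r[0]); A=np.array([.575,-.046]); print(o["q"],th%(2*np.pi))
R=np.array([[np.cos(th),np.sin(th)],[np.sin(th),-np.cos(th)]])
al=-.549; T=A+.07*np.array([np.cos(al),np.sin(al)]); print("shift",R.T@(T-o["tool_pos"][:2])/.6,(o["tool_pos"][2]-.2426)/.6,"turn",-((al+np.pi)-th%(2*np.pi))/1.5708)
E
```

```text
8.4 [0.55831493 0.04235257 0.44516999] (259.8460998535156, 86.97105407714844) ((259.8157958984375, 86.5), 45.07628631591797)
lens [0.54179617 0.12634883] 1.7611193510724812 0.17551812763312824
((259.36065673828125, 87.59016418457031), 28.964231491088867) 2205
dish [0.54255126 0.12712291] 1.7560783738630943 0.1761376227547549
[-5.72151971e-02 -1.46381679e-01  1.57692799e+00  2.77664991e-05
  1.71305238e+00 -3.19313109e-01] 1.8328981476469863
shift [-0.23416942  0.06952809] 0.33473035516967364 turn -0.4836354124922376
```

The lens is now within about 1 mm of the dish centre. Next is the lever: straddle it at r≈70 mm with tool x pointing inward.

>>> apply_moves(rows=[-0.234,0.07,0,0,0,-0.484,-0.234,0.07,0,0,0,-0.484,-0.234,0.07,0,0,0,-0.484,-0.234,0.07,0,0,0,-0.484,-0.234,0.07,0,0,0,-0.484,-0.234,0.07,0,0,0,-0.484,-0.234,0.07,0,0,0,-0.484,-0.234,0.07,0.08,0,0,-0.484,-0.234,0.07,0.1,0,0,-0.484,-0.234,0.07,0.1,0,0,-0.484])

```text
t: 9.45
tool_pos: [0.6338, -0.0818, 0.3806]
tool_rot: [-0.85, -3.016, 0.0]
contact_force: [0.1, -0.1, -0.1]
opening: 0.0254
grip_force: 0.0
```

Run:
```python
from h import *
o=ctrl.get_obs(); r=o["tool_rot"]; th=2*np.arctan2(r[1],r[0])%(2*np.pi); A=np.array([.575,-.046]); P=o["tool_pos"][:2]-A
print(o["t"],o["tool_pos"],o["q"],"x",th,np.hypot(*P),np.arctan2(P[1],P[0]))
w,_=ctrl.get_image("wrist"); cv2.imwrite("pics/w9.png",w); c=cam("wrist",o)
b=A+.1*np.array([np.cos(-.549),np.sin(-.549)]); print(proj(c,[*b,.18]),proj(c,[*A,.228]))
```

```text
9.45 [ 0.63379006 -0.08182402  0.38059461] [-2.44754598e-01  5.55979816e-02  1.48338637e+00 -3.14853596e-05
  1.61034896e+00 -1.26641414e+00] x 2.592454748734842 0.0688449799018492 -0.5472698344309342
[256.5504676  213.98976323] [256.93997435 110.41058235]
```

View pics/w9.png

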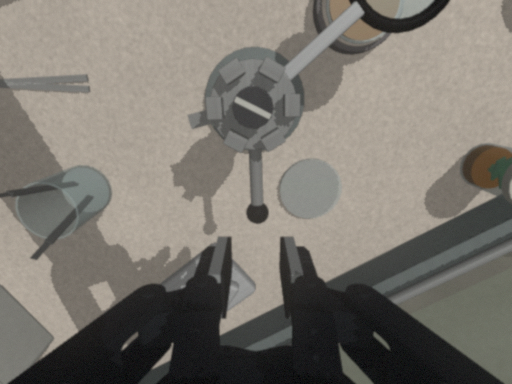

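A clear view: lever straight down to the ball at (257,212), tongue end at (192,121), spindle face at (252,107), and the line from (237,98) to (270,116). I'll re-measure from this, then descend.

Run:
```python
from h import *
o=ctrl.get_obs(); c=cam("wrist",o); w=cv2.imread("pics/w9.png"); g=w.min(2)
an=lambda v: np.arctan2(v[1],v[0])
A=ray(c,252.5,107,.228)[:2]; print("axis",A)
k=np.zeros_like(g); cv2.circle(k,(252,107),20,1,-1); m=((g>120)&(k>0)).astype(np.uint8)
n,l,s,ct=cv2.connectedComponentsWithStats(m); i=1+np.argmax(s[1:,4]); P=np.argwhere(l==i)[:,::-1].astype(np.float32); print(s[i],ct[i])
vx,vy,x,y=cv2.fitLine(P,cv2.DIST_L2,0,.01,.01).ravel(); d=ray(c,x+vx*15,y+vy*15,.228)-ray(c,x-vx*15,y-vy*15,.228); print("line",an(d), "centre",ray(c,x,y,.228)[:2])
k[:]=0; cv2.circle(k,(257,212),16,1,-1); q=cv2.minEnclosingCircle(cv2.findNonZero(((w.max(2)<60)&(k>0)).astype(np.uint8))); print(q)
b=ray(c,*q[0],.18)[:2]-A; print("ball",b+A,an(b),np.hypot(*b)); t=ray(c,192,121,.154)[:2]-A; print("tongue",an(t),np.hypot(*t))
print(ray(c,254,97,.022)[:2])
```

```text
axis [ 0.57281022 -0.04797461]
[235  97  36  22 230] [252.15652174 107.33043478]
line 0.5642140445218304 centre [ 0.57287688 -0.0483082 ]
((257.0, 212.5), 9.708344459533691)
ball [ 0.66188829 -0.09806784] -0.5122770028428298 0.10219703492303495
tongue -1.8511752837695896 0.06196398795476929
[ 0.56946486 -0.04550365]
```

>>> apply_moves(rows=[0,0,0.08,0,0,0,0,0,0.15,0,0,0,0,0,0.2,0,0,0,0,0,0.231,0,0,0,0,0,0.231,0,0,0])

```text
t: 10.0
tool_pos: [0.6344, -0.0822, 0.2446]
tool_rot: [-0.85, -3.02, 0.0]
contact_force: [-0.4, 0.1, -0.4]
opening: 0.0255
grip_force: 0.0
```

>>> apply_moves(rows=[0.0006,-0.0116,0,0,0,0.0637,0.0023,-0.0232,0,0,0,0.1273,0.0052,-0.0345,0,0,0,0.191,0.0092,-0.0454,0,0,0,0.2546,0.0143,-0.0559,0,0,0,0.3183,0.0143,-0.0559,0,0,0,0.3183])

```text
t: 10.6
tool_pos: [0.6117, -0.1071, 0.2502]
tool_rot: [1.57, 2.714, 0.003]
contact_force: [1.5, -0.4, 0.2]
opening: 0.0258
grip_force: 0.5
```

```bash
cat > lev.py <<'E'
from h import *
A=np.array([.5738,-.0472]); o=ctrl.get_obs(); r=o["tool_rot"]; th=2*np.arctan2(r[1],r[0])%(2*np.pi); P=o["tool_pos"][:2]-A
print(o["t"],o["tool_pos"],o["contact_force"],"q6",o["q"][5],"x",th,"tcp",np.hypot(*P),np.arctan2(P[1],P[0]))
w,_=ctrl.get_image("wrist"); cv2.imwrite("pics/lev%.2f.png"%o["t"],w); c=cam("wrist",o); t,_=ctrl.get_image("top"); cv2.imwrite("pics/levt%.2f.png"%o["t"],t)
ct=cam("top")
cs,_=cv2.findContours(((t.max(2)<45)).astype(np.uint8),cv2.RETR_EXTERNAL,cv2.CHAIN_APPROX_NONE)
for x in cs:
    (u,v),rr=cv2.minEnclosingCircle(x)
    if 2<rr<6:
        b=ray(ct,u,v,.18)[:2]-A
        if .085<np.hypot(*b)<.115: print("top ball",np.arctan2(b[1],b[0]),np.hypot(*b))
E
python3 lev.py
```

```text
10.6 [ 0.61169434 -0.1070895   0.25022278] [ 1.54232694 -0.42959975  0.18163567] q6 -0.8153302776351783 x 2.092840199830994 tcp 0.07087124148060793 -1.0066522355648964
top ball -2.1837416246184866 0.10478890008035474
top ball -1.699556665164925 0.10660745208203531
```

>>> apply_moves(rows=[0,0,0.007,0,0,0,0.0006,-0.0116,0.007,0,0,0.0637,0.0023,-0.0232,0.007,0,0,0.1273,0.0052,-0.0345,0.007,0,0,0.191,0.0092,-0.0454,0.007,0,0,0.2546,0.0143,-0.0559,0.007,0,0,0.3183,0.0204,-0.0659,0.007,0,0,0.382,0.0274,-0.0752,0.007,0,0,0.4456,0.0354,-0.0837,0.007,0,0,0.5093,0.0441,-0.0914,0.007,0,0,0.573,0.0536,-0.0982,0.007,0,0,0.6366,0.0536,-0.0982,0.007,0,0,0.6366])

```text
t: 11.9
tool_pos: [0.5431, -0.1084, 0.2426]
tool_rot: [2.682, 1.634, -0.0]
contact_force: [1.3, -0.8, 0.2]
opening: 0.0256
grip_force: 0.6
```

```bash
python3 lev.py
python3 - <<'E'
from h import *
import glob
o=ctrl.get_obs(); f=sorted(glob.glob("pics/lev1*.png"))[-1]; w=cv2.imread(f); c=cam("wrist",o); A=np.array([.5738,-.0472])
for a in (-1.4,-1.5,-1.6): print(f,a,proj(c,[*(A+.1*np.array([np.cos(a),np.sin(a)])),.18]))
print(proj(c,[*A,.228]))
g=w.max(2); print(g[200:380:20,130:380:20])
E
```

```text
11.9 [ 0.54312912 -0.10844118  0.2426082 ] [ 1.25595859 -0.83633892  0.21846847] q6 0.14569304343241118 x 1.0942567285772138 tcp 0.06849222654883184 -2.0351005807072102
top ball 3.0484905910590308 0.11093322052308659
pics/lev11.90.png -1.4 [369.44055857 279.67451297]
pics/lev11.90.png -1.5 [352.26704351 288.91137915]
pics/lev11.90.png -1.6 [334.62630184 296.5825391 ]
[250.46329837 136.52095128]
[[191 196 193 196 141  87 121 104 134 135 137 132 140]
 [193 200 199 163 137 135  86  89 137 189 134 136 136]
 [195 197 196 185 191  75 189 115 101 196 139 138 198]
 [198 198 192 198  60  56 184 123  99  54 130 129 131]
 [198 198 195  57  50 103 189  98  80  42 190 133 135]
 [ 51  46  46  43  44 184 191  95  42  36  32  44  38]
 [ 42  38  47  39  41 193 186  40  31  29  33  29  39]
 [177  37  35  30  37 188 193 132 123  33  29  27  25]
 [ 26  33 114  29  35  33  30  36  29  29  32 114  30]]
```

The lever is between the fingers and following. It is already past the tongue, at about −1.94. I'll advance most of the rest, then lift and measure.

>>> apply_moves(rows=[0.0006,-0.0116,0,0,0,0.0637,0.0023,-0.0232,0,0,0,0.1273,0.0052,-0.0345,0,0,0,0.191,0.0092,-0.0454,0,0,0,0.2546,0.0143,-0.0559,0,0,0,0.3183,0.0191,-0.0639,0,0,0,0.369,0.0191,-0.0639,0,0,0,0.369,0.0191,-0.0639,0,0,0,0.369])

```text
t: 12.8
tool_pos: [0.5144, -0.0803, 0.2419]
tool_rot: [-3.037, -0.802, 0.001]
contact_force: [-0.6, -1.1, 0.1]
opening: 0.0256
grip_force: 0.6
```

>>> apply_moves(rows=[0,0.006,0,0,0,0,0,0.006,0,0,0,0,0,0.006,-0.08,0,0,0,0,0.006,-0.16,0,0,0,0,0.006,-0.23,0,0,0,0,0.006,-0.23,0,0,0,0,0.006,-0.23,0,0,0])

```text
t: 13.5
tool_pos: [0.5165, -0.0835, 0.3814]
tool_rot: [3.037, 0.799, 0.003]
contact_force: [0.2, 0.4, -0.5]
opening: 0.0256
grip_force: 0.0
```

```bash
cat > fin.py <<'E'
from h import *
an=lambda v: np.arctan2(v[1],v[0])
o=ctrl.get_obs(); w,_=ctrl.get_image("wrist"); c=cam("wrist",o); cv2.imwrite("pics/fin%.2f.png"%o["t"],w)
r=o["tool_rot"]; th=2*np.arctan2(r[1],r[0])%(2*np.pi); print(o["t"],o["tool_pos"],"x",th)
A=np.array([.5738,-.0472]); u,v=proj(c,[*A,.228]); print("axis px",u,v)
k=np.zeros((384,512),np.uint8); cv2.circle(k,(int(u),int(v)),22,1,-1)
g=w.min(2); n,l,s,ct=cv2.connectedComponentsWithStats(((g>120)&(k>0)).astype(np.uint8))
for i in range(1,n):
    if s[i,4]<100: continue
    P=np.argwhere(l==i)[:,::-1].astype(np.float32); vx,vy,x,y=cv2.fitLine(P,cv2.DIST_L2,0,.01,.01).ravel()
    B=ray(c,x,y,.228)[:2]; d=ray(c,x+vx*15,y+vy*15,.228)-ray(c,x-vx*15,y-vy*15,.228); print(s[i],"line",an(d),"centre",B)
k[:]=0; b0=proj(c,[*(A+.1*np.array([np.cos(th+np.pi),np.sin(th+np.pi)])),.18]); cv2.circle(k,(int(b0[0]),int(b0[1])),45,1,-1); k[232:]=0
n,l,s,ct=cv2.connectedComponentsWithStats(((w.max(2)<60)&(k>0)).astype(np.uint8))
for i in range(1,n):
    if s[i,4]>100: b=ray(c,*ct[i],.18)[:2]; print(s[i],"ball",b,"A:",an(b-A),np.hypot(*(b-A)),"B:",an(b-B),np.hypot(*(b-B)))
E
python3 fin.py
```

```text
13.5 [ 0.51649386 -0.08349217  0.38139257] x 0.5142822360929584
axis px 248.6443524426012 111.36998993337117
[244  95   8  39 217] line -2.573735254770838 centre [ 0.57208826 -0.04742452]
[252 209  19  17 233] ball [ 0.48961147 -0.10705041] A: -2.5235824799816897 0.10329462851926823 B: -2.515635150352039 0.10177262897794634
```

Run:
```python
from h import *
import glob
o=ctrl.get_obs(); c=cam("wrist",o); A=np.array([.5725,-.0473]); w=cv2.imread(sorted(glob.glob("pics/fin*.png"))[-1])
p,q=proj(c,[*(A+.05*np.array([np.cos(-2.52),np.sin(-2.52)])),.18]),proj(c,[*(A+.085*np.array([np.cos(-2.52),np.sin(-2.52)])),.18]); print(p,q)
g=cv2.GaussianBlur(w.max(2),(3,3),0).astype(int)
pts=[]
for v in range(int(p[1])+1,int(q[1])):
    u0=p[0]+(q[0]-p[0])*(v-p[1])/(q[1]-p[1]); row=g[v,int(u0)-20:int(u0)+21]; 
    d=np.abs(np.diff(row)); L=np.argmax(d[:20]); R_=20+np.argmax(d[20:]); pts.append((v,int(u0)-20+L+.5,int(u0)-20+R_+.5)); 
    if v%6==0: print(v,row[8:34])
P=np.array(pts); mid=(P[:,1]+P[:,2])/2; print(P[::4])
vx,vy,x,y=cv2.fitLine(np.stack([mid,P[:,0]],1).astype(np.float32),cv2.DIST_HUBER,0,.01,.01).ravel()
if vy<0: vx,vy=-vx,-vy
d=ray(c,x+vx*15,y+vy*15,.18)-ray(c,x-vx*15,y-vy*15,.18); print("bar dir",np.arctan2(d[1],d[0]))
```

```text
[256.18141312 164.75397624] [260.07167162 200.36223334]
168 [171 172 172 169 159 142 128 125 128 129 128 125 121 116 109 102  98 106
 130 155 169 173 174 175 176 175]
174 [171 170 170 169 159 142 129 126 127 128 127 124 119 113 106  99  97 110
 137 163 175 177 176 175 174 174]
180 [176 175 173 172 167 155 137 126 127 129 128 126 123 118 112 106  99 102
 123 151 167 171 171 172 172 172]
186 [172 171 170 171 166 151 134 127 128 129 128 125 122 116 109 102  99 108
 133 159 171 173 173 174 174 172]
192 [177 179 180 176 163 144 130 127 129 130 128 125 120 114 108 101 101 115
 140 160 168 171 172 172 172 173]
198 [178 175 174 173 169 156 138 128 127 128 128 126 123 118 112 105  99 104
 127 156 170 172 172 171 171 172]
[[165.  248.5 261.5]
 [169.  248.5 262.5]
 [173.  249.5 262.5]
 [177.  249.5 263.5]
 [181.  250.5 263.5]
 [185.  250.5 263.5]
 [189.  251.5 264.5]
 [193.  251.5 264.5]
 [197.  252.5 265.5]]
bar dir -2.5111579098067534
```

```bash
f=$(ls pics/fin*.png|tail -1); python3 -c "
import cv2;w=cv2.imread('$f')[50:240,150:350];cv2.imwrite('pics/v10.png',cv2.resize(w,None,fx=3,fy=3,interpolation=cv2.INTER_CUBIC))"
```

```text
(no output)
```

View pics/v10.png

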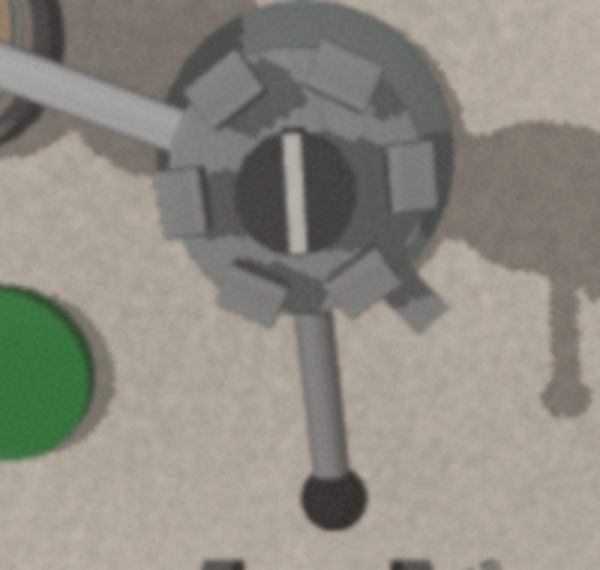

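The picture shows the lever past the tongue with about 0.063 rad left to go: bar −2.513, line −2.576. I'll apply a last nudge of 4.4 mm at r=70.

>>> apply_moves(rows=[0,0,0.08,0,0,0,0,0,0.16,0,0,0,0,0,0.21,0,0,0,0,0,0.23,0,0,0,0,0,0.23,0,0,0,0,-0.006,0.23,0,0,0,0.0002,-0.01,0.23,0,0,0.02,0.0003,-0.0133,0.23,0,0,0.04,0.0003,-0.0133,0.23,0,0,0.04,0.0003,-0.0133,0.23,0,0,0.04,0,-0.005,0.23,0,0,0.04,0,-0.005,0.23,0,0,0.04,0,-0.005,0.15,0,0,0.04,0,-0.005,0.07,0,0,0.04,0,-0.005,0,0,0,0.04,0,-0.005,0,0,0,0.04,0,-0.005,0,0,0,0.04])

```text
t: 15.25
tool_pos: [0.5149, -0.0808, 0.3815]
tool_rot: [3.061, 0.703, 0.003]
contact_force: [-0.7, -0.2, -0.7]
opening: 0.0259
grip_force: 0.0
```

```bash
python3 fin.py
cat > bar.py <<'E'
from h import *
import glob
o=ctrl.get_obs(); c=cam("wrist",o); w=cv2.imread(max(glob.glob("pics/fin*.png"),key=lambda f:float(f[8:-4])))
A=np.array([.5725,-.0473]); a=-2.57
f=lambda r: proj(c,[*(A+r*np.array([np.cos(a),np.sin(a)])),.18])
p,q=f(.05),f(.085); g=cv2.GaussianBlur(w.max(2),(3,3),0).astype(int); P=[]
for v in range(int(p[1])+1,int(q[1])):
    u0=int(p[0]+(q[0]-p[0])*(v-p[1])/(q[1]-p[1])); d=np.abs(np.diff(g[v,u0-18:u0+19])); P.append((u0-18+(np.argmax(d[:18])+18+np.argmax(d[18:]))/2+.5,v))
vx,vy,x,y=cv2.fitLine(np.float32(P),cv2.DIST_HUBER,0,.01,.01).ravel(); s=15*np.sign(vy)
d=ray(c,x+vx*s,y+vy*s,.18)-ray(c,x-vx*s,y-vy*s,.18); print("bar dir",np.arctan2(d[1],d[0]))
E
python3 bar.py
```

```text
15.25 [ 0.51489026 -0.08077977  0.38145376] x 0.4511556846521305
axis px 247.1077991625102 111.60930414609246
[242  95  10  39 218] line -2.5746548729036114 centre [ 0.57233513 -0.04720277]
[252 208  20  18 236] ball [ 0.48700901 -0.10313486] A: -2.56910931052751 0.10325398561184304 B: -2.561354032554295 0.10202424553559658
bar dir -2.5635977023622134
```

The lever is aligned within about 0.01 rad. Last, I'll check that the lens is still over the dish.

>>> apply_moves(rows=[0,0,-0.07,0,0,0,0,0,-0.107,0,0,0,0.154,-0.153,-0.107,0,0,-0.88,0.154,-0.153,-0.107,0,0,-0.88,0.154,-0.153,-0.107,0,0,-0.88,0.154,-0.153,-0.107,0,0,-0.88,0.154,-0.153,-0.107,0,0,-0.88,0.154,-0.153,-0.107,0,0,-0.88,0.154,-0.153,-0.107,0,0,-0.88,0.154,-0.153,-0.107,0,0,-0.88,0.154,-0.153,-0.107,0,0,-0.88,0.154,-0.153,-0.107,0,0,-0.88,0.154,-0.153,-0.107,0,0,-0.88,0.154,-0.153,-0.107,0,0,-0.88])

```text
t: 16.7
tool_pos: [0.5575, 0.0421, 0.4422]
tool_rot: [-1.911, -2.49, 0.003]
contact_force: [0.6, -0.9, 0.2]
opening: 0.0259
grip_force: 0.0
```

```bash
python3 chk.py
```

```text
16.7 [0.55753441 0.04208384 0.44224441] (261.63397216796875, 87.31161499023438) ((261.9552917480469, 86.82794189453125), 45.452972412109375)
lens [0.54182712 0.12631039] 1.7609875626213063 0.17547452983528217
((260.86956787109375, 88.21739196777344), 29.041658401489258) 2235
dish [0.54242654 0.1266744 ] 1.7572462273791554 0.1757198823093772
```

The lens is within 1 mm of the dish centre and has not moved, so I'm handing in.

```bash
python3 -c "
from station import ctrl
print(ctrl.finish_job())"
```

```text
the job is handed in; nothing more can be done
None
```

The job is handed in at about 16.7 s of the 54 s, with no verdict returned. The lens measured within about 1 mm of the dish centre. The nut is turned past the tongue, with its slots within about 0.01 rad of the cotter hole.

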